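# Fit the antenna selector's control shaft through its three bearings

### The arm

A 6-joint arm with a two-finger parallel gripper is mounted at the origin on the work surface. World frame = base frame: x ahead of the robot, y to its left, z up, the work surface at z = 0. Lengths are in m, angles in rad, forces in N, time in s.
With the tool pointing down it reaches from about 0.375 to 0.9 m from the base axis. Payload 3.1 kg.
Tool frame: the origin (TCP) lies at the centre of the arm's flange, where the gripper is bolted on; the fingertips stand 173 mm ahead of it and the grasp point (between the pads) lies 155 mm ahead of it (tip_extent is the distance from the TCP to the fingertips, in m); z points along the fingers, y is the direction in which the jaws open and shut (so a half turn about z gives the same grasp; the last joint's range is limited). The gripper opens to 85 mm and grips with 20 to 120 N. Pads are 22 mm wide; open, the fingers measure 114 mm over their backs; the gripper's body (76 mm by 85 mm) begins 54 mm behind the grasp point. The pads swing forward as they close: fully open they stand 13 mm farther back than shut.
Start: joints at [-1.5, 0.527, 1.433, -0, 1.181, -0.178], TCP at [0.155, -0.606, 0.405] pointing down, gripper open.
Joint ranges: [-3.08, 3.08], [-0.75, 2.2], [0.22, 2.44], [-1.43, 4.57], [0, 2.65], [-2.85, 2.85]. Speed limits (rad/s): [2.79, 2.79, 3.14, 3.14, 3.14, 3.14].

### API

Orientations are given as a unit quaternion [x, y, z, w].
In Python, from station import sense, snapshot, sign_off, tip_extent gives the robot as it stands. The module is installed in compiled form; this text tells all that it offers.
- The arm moves only by the tool servo_tool, never from a script. Its argument "rows" is a list of rows, each a list of 3 entries, a list of its own where there are three numbers: the shift along the tool's x, y, z in mm, then the turn about the tool's z in degrees, then the opening, from -1 (shut) to 1 (fully open), so that 0 is half open. A call has 1 to 8 rows; each row is the pose to reach, as a shift and turn from the pose measured when the call began, along the tool's axes at that moment; what a row does not reach only later rows make up. A row lasts 1/10 s, in which the tool goes at most 50 mm and 8.59 degrees, less where a joint would pass 70% of its speed; a pose out of reach is approached as far as the arm can. A call with a gripper value outside its range is refused whole. The fingers move at their own pace and stop on an object; "force" is the grip in N (left out, the last holds). Time passes only in rows, so rows that repeat a pose let the fingers close. It gives the time, the measured TCP pose, the force and the opening at its end, in the units of the state.
- sense(): the state, without advancing time (a new reading comes with each control period).
- snapshot(name): name is "scene" or "top"; returns a dict with "image" (480x640x3 uint8, blue, green, red), "z_map" (480x640 float32, m along the optical axis (not along the pixel's ray), 0 where there is no reading), "vertical_fov" (degrees; the focal length in pixels is half the picture's height over the tangent of half this angle, whatever the lens; pixels are square), "cx", "cy" (the principal point, pixels), "cam_to_world" (4x4, takes a point from camera to world coordinates). Camera axes: x right, y down, z forward; pixel columns grow to the right and rows downward; lengths in m; the calibration is good to about 2 mm. A picture is of the moment at which its call begins.
- sign_off(): hands the job in, once; it reports no verdict.
The state is a dict: "t": time; "q": joint angles; "qd": joint speeds; "tau": joint torques, N m; "tcp_pos": TCP position; "tool_rot": TCP orientation; "force": force on the tool from outside, world axes, zero at the start; "ft_torque": the same for the moment, N m; "finger_gap": opening from 0.0 (shut) to 1.0 (fully open).
Only numpy, scipy, OpenCV 4.12 (cv2) and the standard library are available. Lean on these libraries where they do the work, as an engineer would, in place of code of your own. Each camera call takes 0.05 s, during which the arm holds its last target. There are 200 camera calls.

### The job

Take the control shaft with the black knob out of the clear stand and thread it through the three bearings of the antenna selector chassis: the front panel, the middle block and the switch box. Then push it fully home against the stiff coupling inside the switch box, until the knob sits up against the front panel, and let go of it. The bearings are not exactly where the chassis would have them, so feel for the holes and work gently, never forcing the shaft, and leave everything else on the table where it is.

Things in the scene. Friction and masses are not known exactly. Their poses are not given: they have to be found in the camera images.
- shaft: Loose control shaft, 60 to 90 g: a black knob, cylinder 32 mm in diameter, 32 mm long, and on the same axis a plain aluminium rod, 10 mm in diameter, 140 mm long, out of one face. Origin: middle of the knob, on the axis; x runs along the axis to the rod's tip. At the start it lies level in the clear stand, axis 55 mm above the table. Grip the knob from above, fingers closing across the axis.
- tip (a point): The rod's tip, on the axis, 156 mm along x from the middle of the knob. Its last 3.5 mm taper from 10 to 6.6 mm in diameter. If the knob is gripped loosely, the rod's weight makes the tip droop a few mm: grip firmly (70 N or more).
- stand: Clear acrylic stand, fixed: base 135 x 60 x 6 mm, two uprights 6 mm thick, 60 mm wide, tops at 65 mm, at x = 22 and 122 mm, each with a slot 14 mm wide, open upwards, floor at 50 mm, in which the rod lies. Origin on the table below the middle of the knob as it lies at the start; x runs along the rod to its tip. Lift the shaft 20 mm or more straight up to clear it.
- chassis: Antenna selector chassis, fixed, base plate 180 x 130 x 8 mm with a row of three bearings. Origin on the table below the front panel's front face, in the middle of the base; x points the way the shaft goes in, square to the panel; z up. The row is clamped rigidly in slots up to 15 mm to either side (along y) of the base's middle: the pose does not tell this offset; see or feel it.
- row_mid (a point): Point on the chassis at x = 0, y = 0, 60 mm above the table: where the first hole would be if the row stood in the middle of the base (its axes as the chassis). The three holes are in line, level, parallel to x, 60 mm above the table, 12 mm in diameter, mouths flared by 2 mm. More than 25 N between shaft and chassis does damage.
- box_mid (a point): Point on the chassis at x = 96 mm, y = 0, z = 60 mm, at the front of the switch box (moves not with the row's offset). Along chassis x: front panel 0 to 8 mm (90 mm wide, top at 88 mm), middle block 46 to 58 (top at 82 mm), switch box 96 to 160 (60 mm wide, top at 90 mm, front wall 8 mm thick); inside it the coupling's flat face waits at 131.5 mm.
- coupling (a joint): The stiff coupling inside the switch box, out of sight: how far it has been pushed back along chassis x, m. 0 at the start, stop at 0.010; slides against about 5 N of friction and stays where it is left. The knob's face meets the front panel at 0.0085.
- radio: Yellow handheld radio, 115 mm tall, with a stub aerial; bystander, origin at the middle of its underside.
- hex_set: Hex keys in a plastic holder, 85 mm long; bystander, origin at the middle of its underside.
- spare_knob: Spare black knob 40 mm wide, no rod; bystander, origin at the middle of its underside.
- screwdriver: Screwdriver lying near the robot; bystander, origin at the middle of its underside.
- mug: White mug; bystander, origin at the middle of its underside.
- tin: Small tin, 60 mm wide, 70 mm high; bystander, origin at the middle of its underside.
- spanner: Spanner lying flat between stand and chassis; bystander, origin at the middle of its underside.
Things that resemble listed ones, but are neither listed nor needed, are in the scene too. There is more than one size of the shaft; the job needs the smaller. Leave any red look-alike of the chassis alone.

How it is judged:
On the way, in this order (a step that is already met when the one before it is completed fails the run):
1. the tip is through the front panel's hole (x of tip in the frame of chassis between 0.012 and 0.05 m and z of tip in the frame of chassis between 0.054 and 0.066 m and angle between the x axis of shaft and the x axis of chassis, either way round below 0.15 rad), for 0.05 s.
2. the tip is through the middle block's hole (x of tip in the frame of chassis between 0.062 and 0.1 m and z of tip in the frame of chassis between 0.056 and 0.064 m), for 0.05 s.
3. the tip is through the switch box's wall (x of tip in the frame of chassis above 0.108 m and z of tip in the frame of chassis between 0.056 and 0.064 m), for 0.05 s.
At the end, for the whole second after the job is handed in: The shaft lies in all three bearings, in line with them (within 0.05 rad), its tip within 3.5 mm of fully home (knob against the front panel), the coupling pushed back by at least 5.5 mm, the shaft released and at rest (value of joint coupling above 0.0055 m and x of tip in the frame of chassis above 0.1365 m and angle between the x axis of shaft and the x axis of chassis, either way round below 0.05 rad and height (world z) of shaft between 0.053 and 0.067 m and linear speed of shaft below 0.01 m/s and contact force between the fingers and shaft below 0.1 N); the robot touches nothing.
It fails at once if the shaft is forced: more than 25 N between shaft and chassis (contact force between shaft and chassis above 25 N).
It fails at once if the robot itself pushes on the chassis with more than 15 N (contact force between the arm and chassis above 15 N).
It fails at once if the fingers push on the chassis with more than 15 N (contact force between the fingers and chassis above 15 N).
It fails at once if a bystander is moved by more than 20 mm (distance of any of radio, hex_set, spare_knob, screwdriver, mug, tin, spanner from where it was at the start of the episode above 0.02 m).
It also fails if it takes over 72 s, if anything falls off the work surface, if the arm or the gripper's body presses on something with over 40 N, if the wrist force passes 120 N, or if a joint passes its speed limit or range.

## Working session

There is one attempt and no reset: what is moved stays moved. The work goes in short steps, Python scripts to look and compute and a tool call to move; the robot and the scene stay as the last step left them, time stands still between calls to the robot, and variables do not carry over. Pictures are saved under pics/ and viewed, about 8 in all and at most 12, crops included, and the job is handed in when it is done.

Besides the shell and the picture viewer there is one more tool, called after ">>>" as name([rows], argument=value, ...), one row to a line, values as JSON. servo_tool: Moves the arm, as the interface text tells. Its arguments: {"type":"object","properties":{"rows":{"type":"array"},"force":{"type":"number"}},"required":["rows"]}

```bash
mkdir -p pics
cat > h.py <<'E'
import numpy as np, cv2, pickle
from station import sense, snapshot
def snap(n,save):
    s=snapshot(n); cv2.imwrite(f'pics/{save}.png',s['image']); pickle.dump(s,open(f'{save}.pkl','wb')); return s
def load(n): return pickle.load(open(n+'.pkl','rb'))
def ray(s,u,v):
    f=s['image'].shape[0]/2/np.tan(np.radians(s['vertical_fov'])/2)
    T=np.array(s['cam_to_world']); d=T[:3,:3]@np.array([(u-s['cx'])/f,(v-s['cy'])/f,1.]); return T[:3,3],d
def onz(s,u,v,z):
    o,d=ray(s,u,v); return o+d*(z-o[2])/d[2]
def cloud(s):
    f=s['image'].shape[0]/2/np.tan(np.radians(s['vertical_fov'])/2)
    h,w=s['z_map'].shape; u,v=np.meshgrid(np.arange(w),np.arange(h)); Z=s['z_map']
    P=np.stack([(u-s['cx'])/f*Z,(v-s['cy'])/f*Z,Z],-1); T=np.array(s['cam_to_world'])
    P=P@T[:3,:3].T+T[:3,3]; P[Z==0]=np.nan; return P
E
python3 - <<'E'
from h import *
print(sense())
for n in('top','scene'):
    s=snap(n,n+'0'); print(n,s['vertical_fov'],s['cx'],s['cy'],np.round(s['cam_to_world'],3))
E
```

```text
{'t': 0.0, 'q': array([-1.49949002e+00,  5.28481412e-01,  1.43391709e+00,  2.60904244e-05,
        1.18139265e+00, -1.78488047e-01]), 'qd': array([-1.50458702e-03, -6.60492693e-04, -2.00900555e-04, -7.13017108e-04,
       -3.82650482e-04,  4.13120248e-05]), 'tau': array([-2.05546708e-04, -4.42357707e+01, -1.78023702e+01, -3.29150462e-04,
        8.39666318e-03,  5.17661775e-06]), 'tcp_pos': array([ 0.15451653, -0.60524044,  0.40371913]), 'tool_rot': array([ 9.92210501e-01,  1.24567708e-01,  7.09272648e-05, -1.09702332e-03]), 'force': array([-0.07248364, -0.57113972, -0.15038818]), 'ft_torque': array([-0.02158041, -0.00221503,  0.01329583]), 'finger_gap': 1.0014522697621315}
top 53.831369271157165 312.26935657393466 238.3016227782952 [[-0.006 -0.985  0.175  0.367]
 [-1.     0.008  0.013  0.02 ]
 [-0.014 -0.175 -0.984  1.122]
 [ 0.     0.     0.     1.   ]]
scene 53.40374444440739 322.1016388704437 241.44900806399446 [[ 0.28   0.83  -0.482  1.031]
 [ 0.96  -0.246  0.134 -0.112]
 [-0.008 -0.501 -0.866  0.869]
 [ 0.     0.     0.     1.   ]]
```

View pics/top0.png

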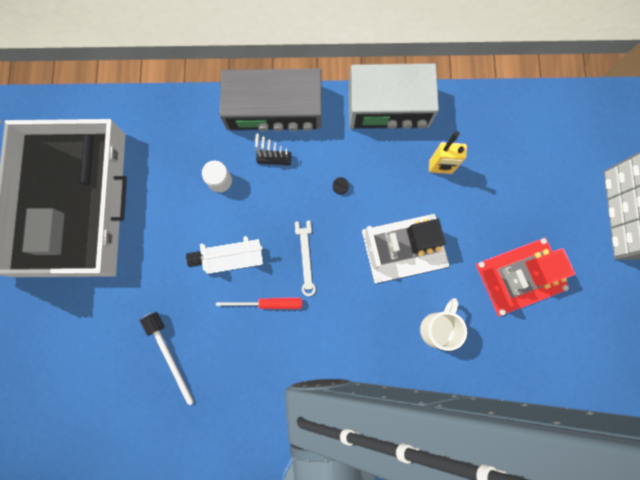

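View pics/scene0.png

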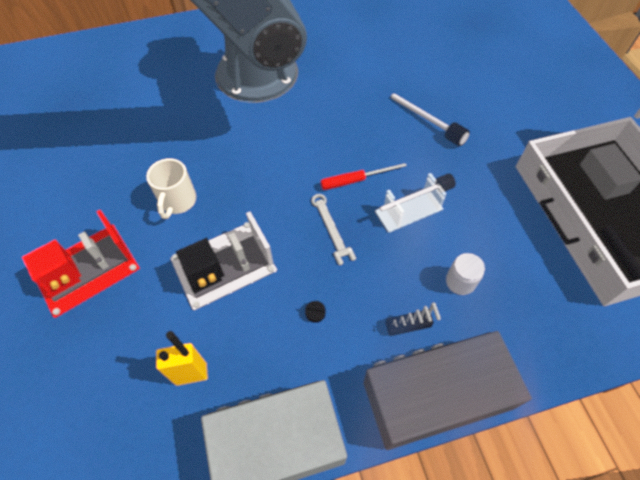

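Top view: shaft knob at (195,259), rod pointing right to the stand's end (~262,252). Chassis centred at (407,248), with its front panel on the left (~370,250) and black box on the right. Spanner at (306,258) between them.

Run:
```python
from h import *
for n,rk,rc in(('top0',(180,240,210,275),(355,205,460,290)),('scene0',(370,160,470,240),(160,205,285,310))):
    s=load(n); P=cloud(s); im=s['image']
    c=cv2.cvtColor(im,cv2.COLOR_BGR2HSV)
    x0,y0,x1,y1=rk; sub=P[y0:y1,x0:x1].reshape(-1,3); v=c[y0:y1,x0:x1,2].ravel()
    m=(v<60)&(sub[:,2]>.03); print(n,'knob',m.sum(),np.nanmedian(sub[m],0),np.nanmin(sub[m],0),np.nanmax(sub[m],0))
    x0,y0,x1,y1=rc; sub=P[y0:y1,x0:x1].reshape(-1,3)
    for nm,lo,hi in(('base',.004,.013),('mid',.076,.0835),('panel',.0845,.094)):
        q=sub[(sub[:,2]>lo)&(sub[:,2]<hi)]
        if nm=='base': r=cv2.minAreaRect((q[:,:2]*1000).astype(np.float32)); print(nm,len(q),r,cv2.boxPoints(r).round(1).tolist())
        else:
            lab=None; print(nm,len(q)); 
            if nm=='panel':
                for k,sel in(('panel',q[:,1]>-.02),('box',q[:,1]<=-.02)):
                    w=q[sel]; 
                    if len(w)>3: r=cv2.minAreaRect((w[:,:2]*1000).astype(np.float32)); print(k,len(w),r,w[:,2].mean())
            elif len(q)>3: r=cv2.minAreaRect((q[:,:2]*1000).astype(np.float32)); print(r)
    img=cv2.resize(im[rc[1]:rc[3],rc[0]:rc[2]],None,fx=3.8,fy=3.8,interpolation=cv2.INTER_CUBIC)
    img2=cv2.resize(im[rk[1]-10:rk[3]+10,rk[0]-10:rk[0]+95],None,fx=3.8,fy=3.8,interpolation=cv2.INTER_CUBIC)
    W=np.zeros((img.shape[0]+img2.shape[0],400,3),np.uint8); W[:img.shape[0],:img.shape[1]]=img[:,:400]; W[img.shape[0]:,:img2.shape[1]]=img2[:,:400]
    if n=='top0': A=W
H=max(len(A),len(W)); A=np.vstack([A,np.zeros((H-len(A),400,3),np.uint8)]);W=np.vstack([W,np.zeros((H-len(W),400,3),np.uint8)])
C=np.hstack([A,W]); print(C.shape); cv2.imwrite('pics/c1.png',C)
```

```text
top0 knob 56 [0.50218671 0.2994739  0.06823149] [0.49752728 0.2876133  0.06180817] [0.5201256  0.3133818  0.07553089]
base 1745 ((544.2621459960938, -190.61717224121094), (248.17593383789062, 202.99940490722656), 89.47163391113281) [[441.6000061035156, -313.79998779296875], [644.5999755859375, -315.6000061035156], [646.9000244140625, -67.5], [443.8999938964844, -65.5999984741211]]
mid 134
((546.6144409179688, -176.59768676757812), (87.08494567871094, 160.91595458984375), 11.813796043395996)
panel 934
box 934 ((547.9822387695312, -175.85305786132812), (88.96941375732422, 160.65565490722656), 12.166606903076172) 0.08948782963284348
  return np.nanmean(a, axis, out=out, keepdims=keepdims)
Traceback (most recent call last):
ValueError: zero-size array to reduction operation fmin which has no identity
```

Run:
```python
from h import *
A=[]
for n,rk,rc in(('top0',(175,235,275,280),(355,205,460,290)),('scene0',(370,160,470,240),(160,205,285,310))):
    s=load(n); P=cloud(s); im=s['image']; g=im.max(2)
    x0,y0,x1,y1=rk; sub=P[y0:y1,x0:x1]; gv=g[y0:y1,x0:x1]
    m=(gv<70)&~np.isnan(sub[...,2]); w=sub[m]; vv,uu=np.nonzero(gv<70); print(n,'darkpix',len(uu),uu.mean()+x0,vv.mean()+y0,onz(s,uu.mean()+x0,vv.mean()+y0,.06))
    if len(w): print(' knob',len(w),np.percentile(w,[2,50,98],axis=0).round(4).tolist())
    x0,y0,x1,y1=rc; sub=P[y0:y1,x0:x1].reshape(-1,3); gg=im[y0:y1,x0:x1].reshape(-1,3)
    q=sub[(sub[:,2]>.0845)&(sub[:,2]<.094)]
    print(' top',len(q),cv2.minAreaRect((q[:,:2]*1000).astype(np.float32)))
    d=np.array([.211,-.977]);e=np.array([.977,.211]); c=q[:,:2]-[.5311,-.0977]; a=c@d; b=c@e
    for lo,hi in((-.01,.02),(.09,.17)):
        k=(a>lo)&(a<hi); print('  band',lo,k.sum(),'a',a[k].min(),a[k].max(),'b',b[k].min(),b[k].max(),'z',q[k,2].mean())
    # base: white pixels at 8mm
    k=(sub[:,2]>.004)&(sub[:,2]<.013)&(gg[:,2]>120)
    c=sub[k,:2]-[.5311,-.0977]; print('  base a,b',np.percentile(c@d,[1,99]),np.percentile(c@e,[1,99]),cv2.minAreaRect((sub[k,:2]*1000).astype(np.float32)))
    # stand/rod: points high
    x0,y0,x1,y1=rk; sub=P[y0:y1,x0:x1].reshape(-1,3); k=(sub[:,2]>.045); w=sub[k]; w=w[np.argsort(w[:,1])]
    print('  stand high',len(w)); print(w[::max(1,len(w)//25)].round(4).tolist())
    i1=cv2.resize(im[rc[1]:rc[3],rc[0]:rc[2]],None,fx=3,fy=3,interpolation=2); i2=cv2.resize(im[rk[1]:rk[3],rk[0]:rk[2]],None,fx=3.6,fy=3.6,interpolation=2)
    W=np.zeros((600,400,3),np.uint8); W[:len(i1),:i1.shape[1]]=i1; W[320:320+min(280,len(i2)),:i2.shape[1]]=i2[:280]; A.append(W)
cv2.imwrite('pics/c1.png',np.hstack(A))
```

```text
top0 darkpix 142 193.57746478873239 258.80281690140845 [0.51049591 0.30436026 0.06      ]
 knob 142 [[0.4977, 0.2881, 0.0625], [0.5087, 0.3018, 0.0694], [0.5227, 0.3158, 0.0746]]
 top 934 ((547.9822387695312, -175.85305786132812), (88.96941375732422, 160.65565490722656), 12.166606903076172)
  band -0.01 152 a -0.00037954082632612253 0.00824212287470602 b -0.04443190554748679 0.04449480241391712 z 0.08811613788829575
  band 0.09 777 a 0.09549643627269697 0.16020555117605415 b -0.02989102234813815 0.03084736833371903 z 0.08978272658061723
  base a,b [-0.00139281  0.17597737] [-0.07414369  0.05448593] ((540.6188354492188, -185.03726196289062), (131.1690673828125, 180.98602294921875), 12.286605834960938)
  stand high 676
[[0.5344, 0.1492, 0.0581], [0.5323, 0.1629, 0.0578], [0.5294, 0.1759, 0.0624], [0.513, 0.1797, 0.0652], [0.5427, 0.1825, 0.0658], [0.5273, 0.1851, 0.0617], [0.5323, 0.1902, 0.0588], [0.5282, 0.2042, 0.0566], [0.525, 0.2189, 0.063], [0.5228, 0.2325, 0.0633], [0.5171, 0.2475, 0.0557], [0.5215, 0.261, 0.0575], [0.4876, 0.2743, 0.0545], [0.498, 0.277, 0.0636], [0.5141, 0.280
[... 988 characters left out ...]
84589672088623)
  stand high 871
[[0.5424, 0.1489, 0.0594], [0.5401, 0.1634, 0.0536], [0.5083, 0.1757, 0.0481], [0.5398, 0.1777, 0.0617], [0.5362, 0.1809, 0.0481], [0.5255, 0.1827, 0.065], [0.5638, 0.1845, 0.0567], [0.5628, 0.1886, 0.046], [0.5265, 0.2006, 0.0591], [0.53, 0.2167, 0.0609], [0.5288, 0.2317, 0.0533], [0.5193, 0.248, 0.0591], [0.5183, 0.2643, 0.0584], [0.4906, 0.2744, 0.0543], [0.5077, 0.2763, 0.0542], [0.5063, 0.2792, 0.0651], [0.5295, 0.2811, 0.0524], [0.5093, 0.2826, 0.0539], [0.5385, 0.2854, 0.0661], [0.5154, 0.2878, 0.07], [0.5073, 0.2916, 0.0686], [0.5141, 0.2969, 0.0717], [0.5247, 0.3018, 0.0696], [0.5296, 0.3064, 0.0603], [0.5032, 0.3112, 0.07], [0.5242, 0.3162, 0.0669]]
```

View pics/c1.png

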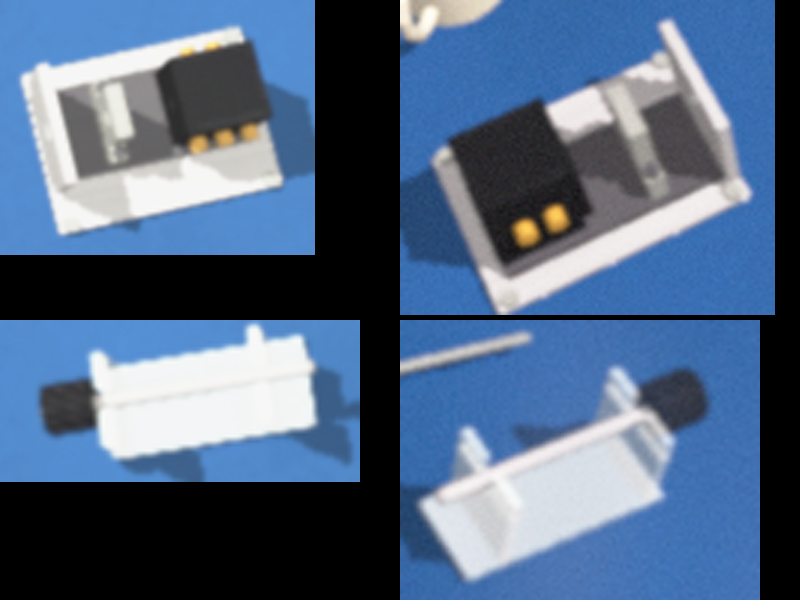

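Run:
```python
from h import *
for n,rk in(('top0',(175,235,275,280)),('scene0',(370,160,470,240))):
    s=load(n); P=cloud(s)
    x0,y0,x1,y1=rk; w=P[y0:y1,x0:x1].reshape(-1,3); w=w[w[:,2]>.046]
    r=w[((w[:,1]>.145)&(w[:,1]<.170))|((w[:,1]>.195)&(w[:,1]<.265))]; p=np.polyfit(r[:,1],r[:,0],1); res=r[:,0]-np.polyval(p,r[:,1]); r=r[abs(res)<.006]; p=np.polyfit(r[:,1],r[:,0],1)
    print(n,len(r),'slope deg',np.degrees(np.arctan(-p[0])),'x at y=.304',np.polyval(p,.304),'z',r[:,2].mean())
    th=np.arctan(-p[0]); d=np.array([np.sin(th),-np.cos(th)]); e=np.array([np.cos(th),np.sin(th)])
    o=np.array([np.polyval(p,.304),.304]); k=(w[:,2]>.0665); q=w[k][:,:2]-o; q=q[(q@d<.03)]; print(' knob a',np.percentile(q@d,[1,99]),'b',np.percentile(q@e,[1,99]))
    q=w[:,:2]-o; a=q@d; kk=abs(q@e)<.006; print(' tip a',np.percentile(a[kk],99.5))
    # uprights
    u=w[abs(q@e)>.012]; a=a[abs(q@e)>.012]; print(' upr far a',np.median(a[(a>.06)]), 'b',np.percentile((q[abs(q@e)>.012]@e)[a>.06],[2,98]))
```

```text
top0 176 slope deg 9.14986965447983 x at y=.304 0.5103724744817147 z 0.058815715432942
 knob a [-0.01506339  0.02600444] b [-0.02683259  0.02819313]
 tip a 0.15612280245053012
 upr far a 0.12384806227283907 b [-0.02933195  0.02922094]
scene0 198 slope deg 9.14796572031943 x at y=.304 0.5151008995619705 z 0.05928306138650944
 knob a [-0.01448074  0.02605856] b [-0.02644512  0.02033364]
 tip a 0.15641483560939182
 upr far a 0.12476279659169513 b [-0.0307962   0.02864654]
```

```bash
cat >> h.py <<'E'
from scipy.spatial.transform import Rotation as R
def plan(*targets):
    s=sense(); r=R.from_quat(s['tool_rot']); M=r.as_matrix(); h=np.degrees(np.arctan2(M[1,0],M[0,0]))
    print('t',s['t'],'tcp',s['tcp_pos'].round(4),'head',round(h,2),'zaxis',M[:,2].round(4),'F',s['force'].round(1),'T',s['ft_torque'].round(2),'gap',round(s['finger_gap'],3))
    for x,y,z,hd in targets:
        dv=M.T@(np.array([x,y,z])-s['tcp_pos'])*1000; print(' shift mm',dv.round(1),'turn',round((h-hd+180)%360-180,2))
E
python3 -c "
from h import *
plan((.48,-.3,.38,99.15))"
```

```text
t 0.1 tcp [ 0.1545 -0.6053  0.4038] head 14.32 zaxis [-1.0e-04  1.9e-03 -1.0e+00] F [0.3 0.  0.5] T [-0.    0.01  0.02] gap 1.001
 shift mm [ 390.9 -215.3   24.4] turn -84.83
```

>>> servo_tool([
  [[391,-215,24],-84.8,1],
  [[391,-215,24],-84.8,1],
  [[391,-215,24],-84.8,1],
  [[391,-215,24],-84.8,1],
  [[391,-215,24],-84.8,1],
  [[391,-215,24],-84.8,1],
  [[391,-215,24],-84.8,1],
  [[391,-215,24],-84.8,1],
], force=90)

```text
t: 0.9
tcp_pos: [0.447, -0.3307, 0.3826]
tool_rot: [0.747, 0.665, 0.001, -0.001]
force: [0.5, -0.2, -0.2]
finger_gap: 0.999
```

```bash
python3 -c "
from h import *
plan((.512,.3055,.31,99.15))"
```

```text
t 0.9 tcp [ 0.447  -0.3307  0.3826] head 83.41 zaxis [-3.0e-04  2.1e-03 -1.0e+00] F [ 0.5 -0.2 -0.2] T [-0.11  0.05 -0.01] gap 0.999
 shift mm [639.3  -8.4  73.9] turn -15.74
```

>>> servo_tool([
  [[639,-8,0],-15.7,1],
  [[639,-8,0],-15.7,1],
  [[639,-8,0],-15.7,1],
  [[639,-8,0],-15.7,1],
  [[639,-8,0],-15.7,1],
  [[639,-8,0],-15.7,1],
  [[639,-8,0],-15.7,1],
  [[639,-8,0],-15.7,1],
])

```text
t: 1.7
tcp_pos: [0.4872, 0.0675, 0.3834]
tool_rot: [0.649, 0.761, 0.001, -0.001]
force: [0.6, -0.5, -0.1]
finger_gap: 1.005
```

```bash
python3 -c "
from h import *
plan((.512,.3055,.31,99.15))"
```

```text
t 1.7 tcp [0.4872 0.0675 0.3834] head 99.1 zaxis [-6.e-04  2.e-03 -1.e+00] F [ 0.6 -0.5 -0.1] T [ 0.02 -0.01  0.02] gap 1.005
 shift mm [231.   62.2  73.9] turn -0.05
```

>>> servo_tool([
  [[231,62,74],0,1],
  [[231,62,74],0,1],
  [[231,62,74],0,1],
  [[231,62,74],0,1],
  [[231,62,74],0,1],
  [[231,62,74],0,1],
  [[231,62,74],0,1],
  [[231,62,74],0,1],
])

```text
t: 2.5
tcp_pos: [0.5116, 0.3047, 0.3098]
tool_rot: [0.649, 0.761, 0.0, -0.001]
force: [-0.7, -0.2, 0.4]
finger_gap: 1.001
```

```bash
python3 -c "
from h import *
plan((.512,.3055,.21,99.15))
a=snap('top','top1')['image'][150:330,120:400]; b=snap('scene','scene1')['image'][80:280,330:530]
cv2.imwrite('pics/c2.png',np.hstack([cv2.resize(a,(420,270),interpolation=2)[:270],cv2.resize(b,(270,270),interpolation=2)]))"
```

```text
t 2.5 tcp [0.5116 0.3047 0.3098] head 99.08 zaxis [-0.0014  0.0013 -1.    ] F [-0.7 -0.2  0.4] T [-0.    0.02  0.02] gap 1.001
 shift mm [ 0.6  0.6 99.8] turn -0.07
```

View pics/c2.png

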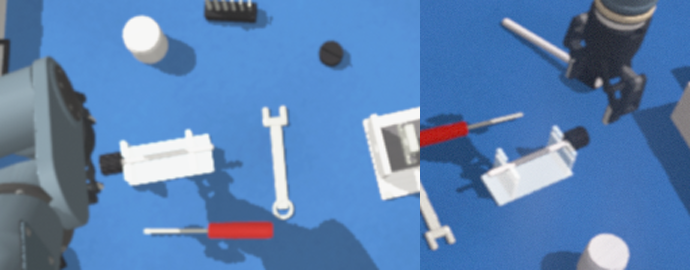

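View c2: open gripper hangs above and in line with the black knob; clear surroundings. Descend.

>>> servo_tool([
  [[0.6,0.6,50],0,1],
  [[0.6,0.6,80],0,1],
  [[0.6,0.6,100],0,1],
  [[0.6,0.6,100],0,1],
  [[0.6,0.6,100],0,1],
])

```text
t: 3.1
tcp_pos: [0.513, 0.304, 0.211]
tool_rot: [0.65, 0.76, 0.001, -0.001]
force: [-0.7, 1.0, -0.8]
finger_gap: 0.998
```

>>> servo_tool([
  [[0,0,0],0,-0.1],
  [[0,0,0],0,-0.15],
  [[0,0,0],0,-0.25],
  [[0,0,0],0,-0.4],
  [[0,0,0],0,-1],
  [[0,0,0],0,-1],
  [[0,0,0],0,-1],
  [[0,0,0],0,-1],
], force=90)

```text
t: 3.9
tcp_pos: [0.5132, 0.3042, 0.2118]
tool_rot: [0.65, 0.76, 0.001, -0.0]
force: [-0.7, 0.2, 7.0]
finger_gap: 0.35
```

```bash
python3 -c "
from h import *
plan((.512,.3055,.215,99.15))"
```

```text
t 3.9 tcp [0.5132 0.3042 0.2118] head 98.92 zaxis [ 0.0013  0.0022 -1.    ] F [-0.7  0.2  7. ] T [-0.21  0.05  0.01] gap 0.35
 shift mm [ 1.5 -1.  -3.2] turn -0.23
```

>>> servo_tool([
  [[0,0,-10],0,-1],
  [[0,0,-25],0,-1],
  [[0,0,-40],0,-1],
  [[0,0,-55],0,-1],
  [[0,0,-60],0,-1],
  [[0,0,-60],0,-1],
])

```text
t: 4.5
tcp_pos: [0.5135, 0.3042, 0.2734]
tool_rot: [0.65, 0.76, 0.003, 0.0]
force: [0.5, 0.8, -0.9]
finger_gap: 0.353
```

```bash
python3 -c "
from h import *
plan((.493,.0845,.25,102.25))"
```

```text
t 4.5 tcp [0.5135 0.3042 0.2734] head 98.92 zaxis [ 0.004   0.0032 -1.    ] F [ 0.5  0.8 -0.9] T [ 0.01 -0.01  0.02] gap 0.353
 shift mm [-213.9  -54.4   22.6] turn -3.33
```

>>> servo_tool([
  [[-40,-10,4],-0.6,-1],
  [[-80,-20,8],-1.3,-1],
  [[-120,-30,12],-2,-1],
  [[-160,-41,17],-2.6,-1],
  [[-195,-50,22],-3.3,-1],
  [[-214,-54.4,22.6],-3.3,-1],
  [[-214,-54.4,22.6],-3.3,-1],
  [[-214,-54.4,22.6],-3.3,-1],
])

```text
t: 5.3
tcp_pos: [0.493, 0.0843, 0.2498]
tool_rot: [0.628, 0.778, 0.002, 0.0]
force: [0.7, -0.3, -0.2]
finger_gap: 0.345
```

```bash
python3 -c "
from h import *
plan((.493,.0845,.215,102.25))
a=snap('top','top2')['image'][190:300,240:460]; b=snap('scene','scene2')['image'][140:320,150:400]
a=cv2.resize(a,None,fx=3,fy=3,interpolation=2);b=cv2.resize(b,None,fx=1.6*1.2,fy=1.6*1.2,interpolation=2);W=np.zeros((len(a)+len(b),660,3),np.uint8);W[:len(a)]=a;W[len(a):,:b.shape[1]]=b
cv2.imwrite('pics/c3.png',W[:600]);print(W.shape)"
```

```text
t 5.3 tcp [0.493  0.0843 0.2498] head 102.14 zaxis [ 0.0034  0.0036 -1.    ] F [ 0.7 -0.3 -0.2] T [-0.01  0.03  0.03] gap 0.345
 shift mm [ 0.1 -0.1 34.8] turn -0.11
(676, 660, 3)
```

View pics/c3.png

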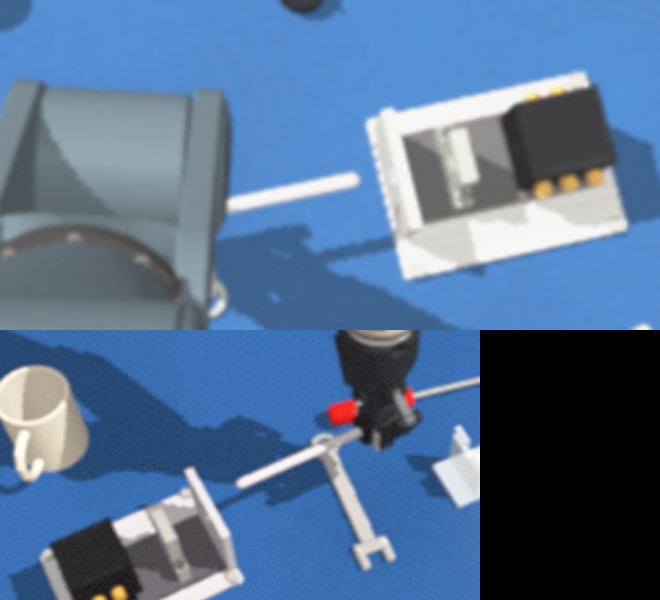

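The rod is held firmly, pointing at the panel with its tip (top px ~(358,250)) just before it. Now measure rod vs row in both views.

Run:
```python
from h import *
th=np.radians(12.25); d=np.array([np.sin(th),-np.cos(th)]);e=np.array([np.cos(th),np.sin(th)]); O=np.array([.5311,-.0977])
for n in('top2','scene2'):
    s=load(n); P=cloud(s).reshape(-1,3); g=s['image'].reshape(-1,3)
    c=P[:,:2]-O; a=c@d; b=c@e; z=P[:,2]
    k=(a>-.02-.1)&(a<-.018)&(abs(b)<.03)&(z>.06)&(z<.13)&(g.min(1)>100)
    p=np.polyfit(a[k],b[k],1); k2=k.copy(); k2[k]=abs(b[k]-np.polyval(p,a[k]))<.006; p=np.polyfit(a[k2],b[k2],1)
    zs=np.polyfit(a[k2],z[k2],1)
    print(n,k.sum(),k2.sum(),'rod b at tip',np.polyval(p,-.03)*1e3,'angle off deg',np.degrees(np.arctan(p[0])),'tip a',np.percentile(a[k2],99.5)*1e3,'z tip/-.1',np.polyval(zs,-.03),np.polyval(zs,-.1), 'zslope',zs[0])
    m=(a>-.012)&(a<.02)&(abs(b)<.06)&(z>.0845)&(z<.094); mb=(a>.09)&(a<.17)&(abs(b)<.06)&(z>.0845)&(z<.096)
    f=lambda m:[np.percentile(b[m],[1,99]).round(4),np.percentile(a[m],[1,99]).round(4)]
    print('  panel',m.sum(),*f(m),'box',mb.sum(),*f(mb), 'rect',cv2.minAreaRect((P[m|mb][:,:2]*1000).astype(np.float32)))
```

```text
top2 184 184 rod b at tip -0.9316538031492863 angle off deg -0.6078786625033092 tip a -30.398530924874436 z tip/-.1 0.09542680478052727 0.09620948368229237 zslope -0.011181127168073046
  panel 152 [-0.0442  0.0441] [-0.0001  0.0083] box 785 [-0.0291  0.03  ] [0.096  0.1599] rect ((547.3947143554688, -176.00479125976562), (89.32376098632812, 160.54173278808594), 11.829505920410156)
scene2 235 232 rod b at tip 3.6061763569219942 angle off deg -0.7076693798765004 tip a -29.671848187731676 z tip/-.1 0.0961602611933018 0.09648028105709562 zslope -0.004571712339911722
  panel 185 [-0.0417  0.0478] [0.001  0.0095] box 1038 [-0.0273  0.033 ] [0.0979 0.1606] rect ((551.3614501953125, -176.3729248046875), (91.44002532958984, 160.46937561035156), 12.305054664611816)
```

```bash
cat >> h.py <<'E'
th=np.radians(12.3); D=np.array([np.sin(th),-np.cos(th)]);E_=np.array([np.cos(th),np.sin(th)])
# reference TCP (tip at a=-30mm, aligned)
REF=np.array([.493-.00166,.0843-.00036])
def tgt(a,b=0,z=.217,hd=102.8):  # a tip depth in chassis mm
    p=REF+D*(a+30)/1000+E_*b/1000; return (p[0],p[1],z,hd)
E
python3 -c "
from h import *
plan(tgt(-15))"
```

```text
t 5.4 tcp [0.493  0.0853 0.25  ] head 102.27 zaxis [ 0.004   0.0035 -1.    ] F [-0.6  0.1 -0.8] T [ 0.06  0.02 -0.03] gap 0.345
 shift mm [-16.   -2.1  32.9] turn -0.53
```

>>> servo_tool([
  [[0,0,15],-0.3,-1],
  [[-5,-2,28],-0.5,-1],
  [[-10,-2,33],-0.5,-1],
  [[-16,-2.1,33],-0.5,-1],
  [[-16,-2.1,33],-0.5,-1],
  [[-16,-2.1,33],-0.5,-1],
])

```text
t: 6.0
tcp_pos: [0.4949, 0.0693, 0.2174]
tool_rot: [0.624, 0.781, 0.003, 0.001]
force: [0.5, -0.4, -1.1]
finger_gap: 0.345
```

```bash
cat > m.py <<'E'
from h import *
plan(tgt(-15))
O=np.array([.5311,-.0977])
for n in('top','scene'):
    s=snap(n,n+'3'); P=cloud(s).reshape(-1,3); g=s['image'].reshape(-1,3)
    c=P[:,:2]-O; a=c@D; b=c@E_; z=P[:,2]
    k=(a>-.12)&(a<-.012)&(abs(b)<.03)&(z>.045)&(z<.1)&(g.min(1)>100)
    p=np.polyfit(a[k],b[k],1); k[k]=abs(b[k]-np.polyval(p,a[k]))<.006; p=np.polyfit(a[k],b[k],1); zs=np.polyfit(a[k],z[k],1)
    m=(a>-.012)&(a<.02)&(abs(b)<.06)&(z>.0845)&(z<.094); mb=(a>.09)&(a<.17)&(abs(b)<.06)&(z>.0845)&(z<.096)
    pc=np.percentile(b[m],[1,99]).mean(); bc=np.percentile(b[mb],[1,99]).mean()
    print(n,k.sum(),'tip b rel row mm',(np.polyval(p,-.012)-pc)*1e3,'rod ang',np.degrees(np.arctan(p[0])),'row ang',np.degrees((bc-pc)/.124),'tip a',np.percentile(a[k],99.5)*1e3,'z',np.polyval(zs,[-.015,-.1]))
E
python3 m.py
```

```text
t 6.0 tcp [0.4949 0.0693 0.2174] head 102.76 zaxis [ 0.0052  0.0034 -1.    ] F [ 0.5 -0.4 -1.1] T [-0.01  0.03 -0.02] gap 0.345
 shift mm [ 0.1 -0.3  0.4] turn -0.04
top 173 tip b rel row mm -0.7184602502161597 rod ang -0.12461111505862359 row ang -0.013752066751297544 tip a -15.550386879665222 z [0.06380928 0.06405742]
scene 255 tip b rel row mm 0.5628085285759961 rod ang -0.14719504204164124 row ang -0.17764673774519463 tip a -14.063045855222452 z [0.06352008 0.06418732]
```

>>> servo_tool([
  [[-3,0,0],0,-1],
  [[-6,0,0],0,-1],
  [[-9,0,0],0,-1],
  [[-12,0,0],0,-1],
  [[-14,0,0],0,-1],
  [[-16,0,0],0,-1],
  [[-18,0,0],0,-1],
  [[-18,0,0],0,-1],
])

```text
t: 6.9
tcp_pos: [0.4988, 0.0516, 0.2174]
tool_rot: [0.624, 0.781, 0.003, 0.001]
force: [-0.6, 0.7, -0.5]
finger_gap: 0.348
```

```bash
python3 -c "
from h import *
plan(tgt(3),tgt(12))"
```

```text
t 6.9 tcp [0.4988 0.0516 0.2174] head 102.75 zaxis [ 0.0051  0.0034 -1.    ] F [-0.6  0.7 -0.5] T [ 0.02 -0.   -0.01] gap 0.348
 shift mm [ 0.2 -0.4  0.4] turn -0.05
 shift mm [-8.8 -0.4  0.4] turn -0.05
```

>>> servo_tool([
  [[-3,0,0],0,-1],
  [[-6,0,0],0,-1],
  [[-9,0,0],0,-1],
  [[-12,0,0],0,-1],
  [[-15,-0.1,0],0,-1],
  [[-18,-0.1,0],0,-1],
  [[-21,-0.2,0],0,-1],
  [[-21,-0.2,0],0,-1],
])

```text
t: 7.7
tcp_pos: [0.5034, 0.0306, 0.2173]
tool_rot: [0.624, 0.781, 0.003, 0.001]
force: [0.6, -0.2, -0.5]
finger_gap: 0.348
```

```bash
python3 -c "
from h import *
plan(tgt(24),tgt(40))"
```

```text
t 7.7 tcp [0.5034 0.0306 0.2173] head 102.72 zaxis [ 0.0054  0.0033 -1.    ] F [ 0.6 -0.2 -0.5] T [0.06 0.01 0.01] gap 0.348
 shift mm [ 0.6 -0.4  0.3] turn -0.08
 shift mm [-15.4  -0.5   0.3] turn -0.08
```

>>> servo_tool([
  [[-3,0,0],0,-1],
  [[-6,0,0],0,-1],
  [[-9,-0.1,0],0,-1],
  [[-12,-0.1,0],0,-1],
  [[-15,-0.2,0],0,-1],
  [[-18,-0.2,0],0,-1],
  [[-20,-0.2,0],0,-1],
  [[-20,-0.2,0],0,-1],
])

```text
t: 8.5
tcp_pos: [0.5077, 0.0108, 0.2173]
tool_rot: [0.625, 0.781, 0.003, 0.001]
force: [-0.4, 0.9, -0.4]
finger_gap: 0.347
```

```bash
python3 -c "
from h import *
plan(tgt(43),tgt(55))"
```

```text
t 8.5 tcp [0.5077 0.0108 0.2173] head 102.7 zaxis [ 0.0056  0.0033 -1.    ] F [-0.4  0.9 -0.4] T [0.01 0.01 0.03] gap 0.347
 shift mm [ 2.  -0.4  0.3] turn -0.1
 shift mm [-10.   -0.5   0.3] turn -0.1
```

>>> servo_tool([
  [[-2,0,0],0,-1],
  [[-4,0,0],0,-1],
  [[-6,-0.1,0],0,-1],
  [[-8,-0.1,0],0,-1],
  [[-10,-0.1,0],0,-1],
  [[-12,-0.1,0],0,-1],
  [[-14,-0.1,0],0,-1],
  [[-14,-0.1,0],0,-1],
])

```text
t: 9.3
tcp_pos: [0.5108, -0.0032, 0.2173]
tool_rot: [0.625, 0.781, 0.003, 0.001]
force: [-0.0, -0.1, -0.6]
finger_gap: 0.35
```

```bash
python3 -c "
from h import *
plan(tgt(59),tgt(75))"
```

```text
t 9.3 tcp [ 0.5108 -0.0032  0.2173] head 102.68 zaxis [ 0.0059  0.0032 -1.    ] F [-0.  -0.1 -0.6] T [-0.02 -0.05  0.04] gap 0.35
 shift mm [ 0.3 -0.5  0.3] turn -0.12
 shift mm [-15.7  -0.6   0.3] turn -0.12
```

>>> servo_tool([
  [[-4,0,0],0,-1],
  [[-8,-0.1,0],0,-1],
  [[-12,-0.1,0],0,-1],
  [[-16,-0.1,0],0,-1],
  [[-20,-0.2,0],0,-1],
  [[-24,-0.2,0],0,-1],
  [[-28,-0.2,0],0,-1],
  [[-30,-0.2,0],0,-1],
])

```text
t: 10.1
tcp_pos: [0.5174, -0.033, 0.2173]
tool_rot: [0.625, 0.781, 0.003, 0.001]
force: [-0.2, 0.3, -1.1]
finger_gap: 0.346
```

```bash
python3 -c "
from h import *
plan(tgt(89),tgt(104))"
```

```text
t 10.1 tcp [ 0.5174 -0.033   0.2173] head 102.65 zaxis [ 0.0062  0.0031 -1.    ] F [-0.2  0.3 -1.1] T [ 0.07 -0.04  0.01] gap 0.346
 shift mm [ 0.8 -0.5  0.2] turn -0.15
 shift mm [-14.2  -0.6   0.2] turn -0.15
```

>>> servo_tool([
  [[-2,0,0],0,-1],
  [[-4,0,0],0,-1],
  [[-6,0,0],0,-1],
  [[-9,-0.1,0],0,-1],
  [[-12,-0.1,0],0,-1],
  [[-15,-0.1,0],0,-1],
  [[-18,-0.1,0],0,-1],
  [[-20,-0.1,0],0,-1],
])

```text
t: 10.9
tcp_pos: [0.5218, -0.0528, 0.2172]
tool_rot: [0.625, 0.781, 0.003, 0.002]
force: [-0.0, -0.1, -0.3]
finger_gap: 0.346
```

```bash
python3 -c "
from h import *
plan(tgt(109),tgt(128))"
```

```text
t 10.9 tcp [ 0.5218 -0.0528  0.2172] head 102.65 zaxis [ 0.0063  0.003  -1.    ] F [-0.  -0.1 -0.3] T [-0.01  0.   -0.04] gap 0.346
 shift mm [ 1.1 -0.6  0.2] turn -0.15
 shift mm [-17.9  -0.7   0.2] turn -0.15
```

>>> servo_tool([
  [[-3,0,0],0,-1],
  [[-6,0,0],0,-1],
  [[-9,-0.1,0],0,-1],
  [[-12,-0.1,0],0,-1],
  [[-15,-0.1,0],0,-1],
  [[-17,-0.1,0],0,-1],
  [[-18,-0.1,0],0,-1],
  [[-18,-0.1,0],0,-1],
])

```text
t: 11.7
tcp_pos: [0.5256, -0.0705, 0.2172]
tool_rot: [0.625, 0.781, 0.003, 0.002]
force: [-0.4, 0.7, 0.1]
finger_gap: 0.346
```

```bash
python3 -c "
from h import *
plan(tgt(128),tgt(140))"
```

```text
t 11.7 tcp [ 0.5256 -0.0705  0.2172] head 102.64 zaxis [ 0.0063  0.003  -1.    ] F [-0.4  0.7  0.1] T [ 0.05 -0.02 -0.02] gap 0.346
 shift mm [ 0.2 -0.6  0.2] turn -0.16
 shift mm [-11.8  -0.7   0.1] turn -0.16
```

>>> servo_tool([
  [[-1,0,0],0,-1],
  [[-2,0,0],0,-1],
  [[-3,0,0],0,-1],
  [[-4,0,0],0,-1],
  [[-5,0,0],0,-1],
  [[-6,0,0],0,-1],
  [[-7,0,0],0,-1],
  [[-8,0,0],0,-1],
])

```text
t: 12.5
tcp_pos: [0.5269, -0.0773, 0.217]
tool_rot: [0.625, 0.781, 0.003, 0.0]
force: [0.7, 5.6, 0.0]
finger_gap: 0.349
```

```bash
python3 -c "
from h import *
plan(tgt(136),tgt(140)); print(sense()['force']@np.array([*D,0]))"
```

```text
t 12.5 tcp [ 0.5269 -0.0773  0.217 ] head 102.67 zaxis [ 0.0046  0.0047 -1.    ] F [0.7 5.6 0. ] T [ 0.8  -0.07  0.21] gap 0.349
 shift mm [-0.8 -0.4 -0. ] turn -0.13
 shift mm [-4.8 -0.4 -0. ] turn -0.13
-5.280854701147639
```

>>> servo_tool([
  [[-1,0,0],0,-1],
  [[-2,0,0],0,-1],
  [[-3,0,0],0,-1],
  [[-4,0,0],0,-1],
  [[-4.5,0,0],0,-1],
  [[-4.5,0,0],0,-1],
])

```text
t: 13.1
tcp_pos: [0.5277, -0.0811, 0.2169]
tool_rot: [0.625, 0.781, 0.003, -0.0]
force: [1.2, 5.9, 0.8]
finger_gap: 0.343
```

```bash
python3 -c "
from h import *
plan(tgt(140)); print(sense()['force']@np.array([*D,0]))
a=snap('top','top4')['image'][190:300,330:480]; b=snap('scene','scene4')['image'][190:320,150:330]
cv2.imwrite('pics/c4.png',np.vstack([cv2.resize(a,None,fx=2.4,fy=2.4,interpolation=2),cv2.resize(b,None,fx=2,fy=2,interpolation=2)]))"
```

```text
t 13.1 tcp [ 0.5277 -0.0811  0.2169] head 102.7 zaxis [ 0.0038  0.0057 -1.    ] F [1.2 5.9 0.8] T [ 0.72 -0.13  0.25] gap 0.343
 shift mm [-1.  -0.4 -0.1] turn -0.1
-5.477994286095431
```

View pics/c4.png

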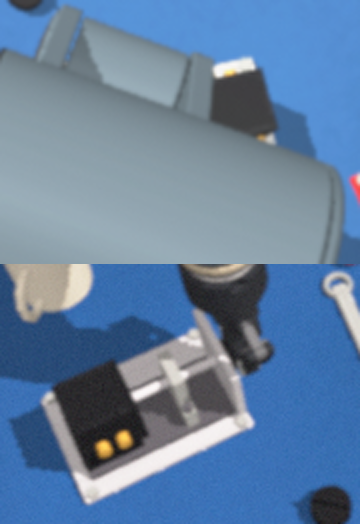

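Scene view: rod runs through panel, middle block and into the box; knob nearly at the panel. Push on gently until the force rises.

>>> servo_tool([
  [[-0.7,0,0],0,-1],
  [[-1.4,0,0],0,-1],
  [[-2,0,0],0,-1],
  [[-2,0,0],0,-1],
])

```text
t: 13.6
tcp_pos: [0.528, -0.0826, 0.2168]
tool_rot: [0.624, 0.781, 0.004, -0.001]
force: [-0.0, 5.8, -0.3]
finger_gap: 0.348
```

```bash
python3 -c "
from h import *
plan(tgt(140)); print(sense()['force']@np.array([*D,0]))"
```

```text
t 13.6 tcp [ 0.528  -0.0826  0.2168] head 102.73 zaxis [ 0.0031  0.0066 -1.    ] F [-0.   5.8 -0.3] T [ 0.82 -0.1   0.33] gap 0.348
 shift mm [ 0.5 -0.3 -0.2] turn -0.07
-5.655576976608564
```

>>> servo_tool([
  [[-0.7,0,0],0,-1],
  [[-1.4,0,0],0,-1],
  [[-2,0,0],0,-1],
  [[-2,0,0],0,-1],
])

```text
t: 14.0
tcp_pos: [0.5281, -0.083, 0.2168]
tool_rot: [0.624, 0.781, 0.004, -0.002]
force: [0.8, 10.2, 1.6]
finger_gap: 0.348
```

```bash
python3 -c "
from h import *
plan(tgt(141)); print(sense()['force']@np.array([*D,0]))"
```

```text
t 14.0 tcp [ 0.5281 -0.083   0.2168] head 102.71 zaxis [ 0.002   0.0092 -1.    ] F [ 0.8 10.2  1.6] T [ 1.46 -0.21  0.27] gap 0.348
 shift mm [-0.  -0.3 -0.2] turn -0.09
-9.789490362943418
```

>>> servo_tool([
  [[0,0,0],0,-1],
  [[0,0,0],0,0.2],
  [[0,0,0],0,0.6],
  [[0,0,0],0,0.6],
  [[0,0,0],0,0.6],
  [[0,0,0],0,0.6],
])

```text
t: 14.6
tcp_pos: [0.5281, -0.0833, 0.2168]
tool_rot: [0.625, 0.781, 0.004, -0.002]
force: [-0.5, 1.0, -0.5]
finger_gap: 0.801
```

```bash
python3 -c "
from h import *
plan(tgt(141))"
```

```text
t 14.6 tcp [ 0.5281 -0.0833  0.2168] head 102.69 zaxis [ 0.0021  0.0091 -1.    ] F [-0.5  1.  -0.5] T [-0.03  0.06 -0.02] gap 0.801
 shift mm [ 0.2 -0.3 -0.2] turn -0.11
```

Released, no residual force. Rise and back away, clear of the view.

>>> servo_tool([
  [[0,0,-20],0,0.6],
  [[0,0,-50],0,0.6],
  [[0,0,-90],0,0.6],
  [[40,0,-130],0,0.6],
  [[85,0,-130],0,0.6],
  [[130,0,-130],0,0.6],
  [[160,0,-130],0,0.6],
  [[160,0,-130],0,0.6],
])

```text
t: 15.4
tcp_pos: [0.4909, 0.0747, 0.3484]
tool_rot: [0.623, 0.782, 0.004, -0.003]
force: [0.5, -1.0, -0.4]
finger_gap: 0.801
```

Run:
```python
from h import *
plan()
O=np.array([.5311,-.0977]); ims=[]
for n in('top','scene'):
    s=snap(n,n+'5'); P=cloud(s).reshape(-1,3); g=s['image'].reshape(-1,3)
    c=P[:,:2]-O; a=c@D; b=c@E_; z=P[:,2]
    k=(a>-.06)&(a<.02)&(abs(b)<.02)&(z>.04)&(z<.082)&(g.max(1)<75)
    m=(a>-.012)&(a<.02)&(abs(b)<.06)&(z>.0845)&(z<.094)
    print(n,k.sum(),'knob a',np.percentile(a[k],[1,50,99]) if k.any() else 0,'b',np.median(b[k]) if k.any() else 0,'z',z[k].max() if k.any() else 0,'panel front a',np.percentile(a[m],1) if m.any() else 0)
a=load('top5')['image'][190:300,330:480]; b=load('scene5')['image'][190:320,150:330]
cv2.imwrite('pics/c5.png',np.vstack([cv2.resize(a,None,fx=2.4,fy=2.4,interpolation=2),cv2.resize(b,None,fx=2,fy=2,interpolation=2)]))
```

```text
t 15.4 tcp [0.4909 0.0747 0.3484] head 102.96 zaxis [ 5.0e-04  9.9e-03 -1.0e+00] F [ 0.5 -1.  -0.4] T [-0.02  0.06 -0.02] gap 0.801
top 133 knob a [-0.02894241 -0.01648616 -0.00439952] b -0.0010095586713882894 z 0.08035859028287762 panel front a 1.790764844797848e-05
scene 187 knob a [-0.02751585 -0.01526675 -0.00348647] b 0.009030068309494871 z 0.07935487259987017 panel front a 0.0011594195163271705
```

View pics/c5.png

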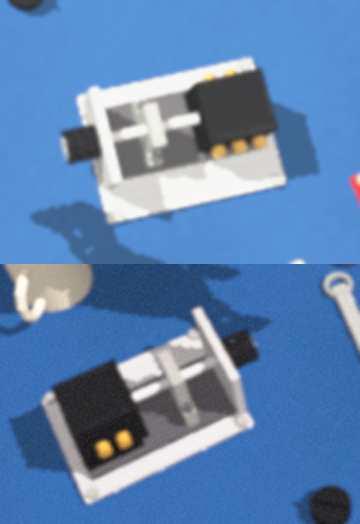

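The knob sits flush against the panel, with its back face about 29–32 mm in front of it as expected. The rod is straight through all three bearings and the arm is clear.

```bash
python3 -c "
from station import sign_off
print(sign_off())"
```

```text
the job is handed in; nothing more can be done
None
```

The shaft is threaded through all three bearings and pushed home, with the knob against the front panel. I released it and handed the job in at about 15.5 s; no verdict was reported.

- **Grip and insertion:** I gripped the knob at 90 N, lined the rod up with the row using both cameras, and went in by small steps. The force stayed near zero up to the coupling.
- **Pushing home:** The coupling slid back at about 5.5 N. When the knob met the panel the force rose to about 10 N, so I stopped there and let go.
- **Last checks:** After opening the gripper, the force on the tool was down to about 1 N. The pictures show the rod straight through the bearings and the knob flush with the panel. The knob's back face measured about 28–29 mm in front of the panel in the two views; fully home would be 32 mm. An edge measured this way reads about 1 mm short, and the force rise also says it is home.
- **Disagreement:** The two cameras differed by 3–5 mm sideways throughout. Measuring the rod against the row within each view cancelled most of this, leaving 1.3 mm between the views.
- **Not measured:** The coupling is out of sight, so I judged its travel from the force and the tool position. I did not measure the bystanders afterwards, but the arm never touched them as far as the force readings show.

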